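# Bring a ballast pack to weight on a spring scale

### The job

Bring the spring scale to its red mark: one at a time, lay a steel strip on the pan, slide it in under the cross bar and press it lengthwise home against the black rubber back stop with a light push of 5 to 10 N held for half a second, then let go, each strip on top of the last. Stop with the first strip that brings the pointer level with the red mark or below it, and leave the other strips lying on the table. Never ram the stop with more than 20 N, never force the pan down to its bottom stop, and leave the mark, the white carton and the try square as they are.

Things in the scene. Friction and masses are not known exactly. Their poses are not given: they have to be found in the camera images.
- scale: green spring scale fixed on the table, base 250 x 140 x 18 mm spanning x -120..+130, y -80..+60 mm of its origin, which lies on the underside, x from the open end of the pan towards the guide post, z up. Guide post at x +90, 198 mm tall; aluminium plate with tick lines at x +75..+79, y -51..-98, up to 148 mm high
- pan: sprung steel pan, moves only straight up and down: 160 N/m, no friction, each strip sinks it about 12 mm; 64 mm travel, bottom stop when its origin is 56 mm above the table. Origin on the floor's top face under the centre of a strip that is home (next strip's underside 6 mm higher); axes as the scale's, x into the pocket. Floor: tongue 28 mm wide from x -64 mm, fingers pass on both sides
- pocket_mouth (a point): on the pan floor at the start of the pocket, pan x = +39 mm. Pocket: side walls 30 mm high, 40 mm apart inside, from here 20 mm on in +x to the back stop; before here they flare to 53 mm apart over 18 mm. Cross bar over the last 14 mm, underside 29 mm above the floor: strips get under it only by sliding in +x
- back_stop: black rubber end stop of the pocket, on the pan, stiff (gives 1 mm at 12 N), 36 mm wide, 28 mm high; origin at the foot of its face, pan x = +59 mm, which the strip's end must meet
- pointer_tip (a point): tip of the black pointer that rides with the pan, in front of the tick plate, beside the post on the -y side; at the height of the pan floor's top face
- mark (a point): tip of the red mark, a clip on the outer (-y) edge of the tick plate, its height differs each time, held by friction; compare its z with the pointer tip's.
- bar_1: rusty-brown flat steel strip, 118 x 36 x 6 mm, 0.195 kg, one small hole; origin at the centre of its underside, x along its length, z up. One of four alike, lying flat on the table, separate from one another
- bar_2: rusty-brown flat steel strip, 118 x 36 x 6 mm, 0.195 kg, one small hole; origin at the centre of its underside, x along its length, z up. One of four alike, lying flat on the table, separate from one another
- bar_3: rusty-brown flat steel strip, 118 x 36 x 6 mm, 0.195 kg, one small hole; origin at the centre of its underside, x along its length, z up. One of four alike, lying flat on the table, separate from one another
- bar_4: rusty-brown flat steel strip, 118 x 36 x 6 mm, 0.195 kg, one small hole; origin at the centre of its underside, x along its length, z up. One of four alike, lying flat on the table, separate from one another
- white_carton: white open carton, 110 x 108 x 100 mm, bystander, loose; origin under its centre
- try_square: steel square with black stock, 110 x 171 x 23 mm, bystander, loose; origin under its centre
Not all that is in view belongs to the job. Leave any pink look-alike of the bar_4 alone.

How it is judged:
On the way, in this order (a step that is already met when the one before it is completed fails the run):
1. a first strip is pressed home against the back stop with more than 3 N (((contact force between bar_1 and back_stop above 3 N and x of bar_1 in the frame of pan above -0.004 m) or (contact force between bar_2 and back_stop above 3 N and x of bar_2 in the frame of pan above -0.004 m) or (contact force between bar_3 and back_stop above 3 N and x of bar_3 in the frame of pan above -0.004 m) or (contact force between bar_4 and back_stop above 3 N and x of bar_4 in the frame of pan above -0.004 m))), for 0.2 s.
2. a second strip, on top of the first, is pressed home against the back stop with more than 3 N, or the first alone, home and let go, has brought the pointer to the mark ((((contact force between bar_1 and back_stop above 3 N and x of bar_1 in the frame of pan above -0.004 m) and z of bar_1 in the frame of pan above 0.003 m) or ((contact force between bar_2 and back_stop above 3 N and x of bar_2 in the frame of pan above -0.004 m) and z of bar_2 in the frame of pan above 0.003 m) or ((contact force between bar_3 and back_stop above 3 N and x of bar_3 in the frame of pan above -0.004 m) and z of bar_3 in the frame of pan above 0.003 m) or ((contact force between bar_4 and back_stop above 3 N and x of bar_4 in the frame of pan above -0.004 m) and z of bar_4 in the frame of pan above 0.003 m) or (z of pointer_tip in the frame of mark below 0.002 m and ((x of bar_1 in the frame of pan between -0.003 and 0.004 m and y of bar_1 in the frame of pan between -0.005 and 0.005 m and z of bar_1 in the frame of pan between -0.004 and 0.022 m and angle between the x axis of bar_1 and the x axis of pan, either way round below 0.1 rad and angle between bar_1's own z axis and vertical below 0.1 rad) or (x of bar_2 in the frame of pan between -0.003 and 0.004 m and y of bar_2 in the frame of pan between -0.005 and 0.005 m and z of bar_2 in the frame of pan between -0.004 and 0.022 m and angle between the x axis of bar_2 and the x axis of pan, either way round below 0.1 rad and angle between bar_2's own z axis and vertical below 0.1 rad) or (x of bar_3 in the frame of pan between -0.003 and 0.004 m and y of bar_3 in the frame of pan between -0.005 and 0.005 m and z of bar_3 in the frame of pan between -0.004 and 0.022 m and angle between the x axis of bar_3 and the x axis of pan, either way round below 0.1 rad and angle between bar_3's own z axis and vertical below 0.1 rad) or (x of bar_4 in the frame of pan between -0.003 and 0.004 m and y of bar_4 in the frame of pan between -0.005 and 0.005 m and z of bar_4 in the frame of pan between -0.004 and 0.022 m and angle between the x axis of bar_4 and the x axis of pan, either way round below 0.1 rad and angle between bar_4's own z axis and vertical below 0.1 rad)) and contact force between the fingers and bar_1 below 0.1 N and contact force between the fingers and bar_2 below 0.1 N and contact force between the fingers and bar_3 below 0.1 N and contact force between the fingers and bar_4 below 0.1 N and contact force between each of the arm, the fingers and pan below 0.1 N))), for 0.2 s.
At the end, for the whole second after the job is handed in: The pointer tip is at or below the red mark (2 mm over it is allowed) but not more than one strip's worth below (14 mm); every strip is at rest, either home in the pan (end within 3 mm of the back stop, within 5 mm of the middle, flat) or flat on the table more than 120 mm from the pan's origin (z of pointer_tip in the frame of mark between -0.014 and 0.002 m and (((x of bar_1 in the frame of pan between -0.003 and 0.004 m and y of bar_1 in the frame of pan between -0.005 and 0.005 m and z of bar_1 in the frame of pan between -0.004 and 0.022 m and angle between the x axis of bar_1 and the x axis of pan, either way round below 0.1 rad and angle between bar_1's own z axis and vertical below 0.1 rad) and linear speed of bar_1 below 0.02 m/s) or ((height (world z) of bar_1 below 0.012 m and horizontal distance between bar_1 and pan above 0.12 m) and linear speed of bar_1 below 0.02 m/s)) and (((x of bar_2 in the frame of pan between -0.003 and 0.004 m and y of bar_2 in the frame of pan between -0.005 and 0.005 m and z of bar_2 in the frame of pan between -0.004 and 0.022 m and angle between the x axis of bar_2 and the x axis of pan, either way round below 0.1 rad and angle between bar_2's own z axis and vertical below 0.1 rad) and linear speed of bar_2 below 0.02 m/s) or ((height (world z) of bar_2 below 0.012 m and horizontal distance between bar_2 and pan above 0.12 m) and linear speed of bar_2 below 0.02 m/s)) and (((x of bar_3 in the frame of pan between -0.003 and 0.004 m and y of bar_3 in the frame of pan between -0.005 and 0.005 m and z of bar_3 in the frame of pan between -0.004 and 0.022 m and angle between the x axis of bar_3 and the x axis of pan, either way round below 0.1 rad and angle between bar_3's own z axis and vertical below 0.1 rad) and linear speed of bar_3 below 0.02 m/s) or ((height (world z) of bar_3 below 0.012 m and horizontal distance between bar_3 and pan above 0.12 m) and linear speed of bar_3 below 0.02 m/s)) and (((x of bar_4 in the frame of pan between -0.003 and 0.004 m and y of bar_4 in the frame of pan between -0.005 and 0.005 m and z of bar_4 in the frame of pan between -0.004 and 0.022 m and angle between the x axis of bar_4 and the x axis of pan, either way round below 0.1 rad and angle between bar_4's own z axis and vertical below 0.1 rad) and linear speed of bar_4 below 0.02 m/s) or ((height (world z) of bar_4 below 0.012 m and horizontal distance between bar_4 and pan above 0.12 m) and linear speed of bar_4 below 0.02 m/s))); the robot touches nothing.
It fails at once if a strip or the hand presses the back stop with more than 20 N (contact force between any of bar_1, bar_2, bar_3, bar_4, the fingers, the arm and back_stop above 20 N).
It fails at once if the pan is forced down to its bottom stop (within 4 mm) (z of pan in the frame of scale below 0.06 m).
It fails at once if two strips are carried at once (((height (world z) of bar_2 above 0.03 m and horizontal distance between bar_2 and pan above 0.14 m) and (height (world z) of bar_1 above 0.03 m and horizontal distance between bar_1 and pan above 0.14 m)) or ((height (world z) of bar_3 above 0.03 m and horizontal distance between bar_3 and pan above 0.14 m) and (height (world z) of bar_1 above 0.03 m and horizontal distance between bar_1 and pan above 0.14 m)) or ((height (world z) of bar_3 above 0.03 m and horizontal distance between bar_3 and pan above 0.14 m) and (height (world z) of bar_2 above 0.03 m and horizontal distance between bar_2 and pan above 0.14 m)) or ((height (world z) of bar_4 above 0.03 m and horizontal distance between bar_4 and pan above 0.14 m) and (height (world z) of bar_1 above 0.03 m and horizontal distance between bar_1 and pan above 0.14 m)) or ((height (world z) of bar_4 above 0.03 m and horizontal distance between bar_4 and pan above 0.14 m) and (height (world z) of bar_2 above 0.03 m and horizontal distance between bar_2 and pan above 0.14 m)) or ((height (world z) of bar_4 above 0.03 m and horizontal distance between bar_4 and pan above 0.14 m) and (height (world z) of bar_3 above 0.03 m and horizontal distance between bar_3 and pan above 0.14 m))).
It fails at once if the red mark is shifted by more than 4 mm (distance of mark from where it was at the start of the episode above 0.004 m).
It fails at once if the carton or the try square is moved by more than 20 mm (distance of any of white_carton, try_square from where it was at the start of the episode above 0.02 m).
It also fails if it takes over 69 s, if anything falls off the work surface, if the arm or the gripper's body presses on something with over 40 N, if the wrist force passes 120 N, or if a joint passes its speed limit or range.

### The arm

A 7-joint arm with a two-finger parallel gripper is mounted at the origin on a cart in front of the work surface, level with it; the furniture and walls round the work are solid. World frame = base frame: x ahead of the robot, y to its left, z up, the work surface at z = 0. Lengths are in m, angles in rad, forces in N, time in s.
With the tool pointing down it reaches from about 0.4 to 0.85 m from the base axis. Payload 10.4 kg.
Tool frame: the origin (TCP) lies at the very end of the fingers, on their centre line; the grasp point (between the pads) lies manip.grasp_offset behind it (manip.grasp_offset is the distance from the TCP to the grasp point, in m); z points along the fingers, x is the direction in which the jaws open and shut, and the axes are right-handed (so a half turn about z gives the same grasp; the last joint's range is limited). The gripper opens to 85 mm and grips with 20 to 120 N. Pads are 22 mm wide; open, the fingers measure 114 mm over their backs; the gripper's body (76 mm by 85 mm) begins 54 mm behind the grasp point. The pads swing forward as they close: fully open they stand 13 mm farther back than shut.
Start: joints at [1.124, 0.332, -0.065, 1.46, 0.022, 1.35, -0.088], TCP at [0.257, -0.57, 0.231] pointing down, gripper open.
Joint ranges: [-2.6, 2.6], [-0.5, 2.12], [-1.47, 1.34], [0.16, 2.42], [-1.27, 4.41], [0.06, 2.06], [-2.6, 2.6]. Speed limits (rad/s): [2.22, 2.22, 2.79, 2.79, 3.14, 3.14, 3.14].

### API

Orientations are given as a unit quaternion [x, y, z, w].
In Python, from workcell import manip gives the robot as it stands.
- The arm moves only by the shell command python3 -m crank 'ROWS' [FORCE]. ROWS is JSON, a list that holds one entry, the list of rows, each a list of 7 numbers: the shift along the world's x, y, z in units of 60 mm (1.0 is 60 mm), then the turn, a rotation vector about the world's x, y, z in units of 5 degrees (1.0 is 5 degrees), then the finger opening in mm, from 0 to 85.4. A call has 1 to 8 rows; each row shifts and turns the commanded pose from where the row before left it; what a row does not reach is not made up. A row lasts 1/8 s, in which the tool goes at most 62.5 mm and 10.7 degrees, less where a joint would pass 70% of its speed; a pose out of reach is approached as far as the arm can. A call is refused whole if a number of a shift passes 1 or a number of a turn 1, either way. A call with a gripper value outside its range is refused whole. The fingers move at their own pace and stop on an object; FORCE is the grip in N (left out, the last holds). Time passes only in rows, so rows that do not move let the fingers close. It gives the time, the measured TCP pose, the force and the opening at its end, in the units of the state.
- manip.get_obs(): the state, without advancing time (a new reading comes with each control period).
- manip.camera(name): name is "scene" or "side" or "wrist"; returns (picture, depth): 420x560x3 uint8, blue, green, red; 420x560 float32, m along the optical axis (not along the pixel's ray), 0 where there is no reading.
- manip.get_calibration(name): a dict with "fx", "fy", "cx", "cy" (pixels), "k1" (the pictures are not rectified: a ray, as slopes to the right and down, at radius r is drawn at 1 + k1 r^2 times it, then the intrinsics apply), "rvec" (rotation vector, rad) and "tvec" (3), from world to camera coordinates, as OpenCV has them; the wrist camera has in their place "T_tool_cam" (4x4, takes a point from camera to tool coordinates, whose origin is the TCP and whose axes are the tool frame's). Camera axes: x right, y down, z forward; pixel columns grow to the right and rows downward; lengths in m; the calibration is good to about 2 mm. A picture is of the moment at which its call begins: read the wrist's pose just before it. get_calibration takes no time and is no camera call.
- manip.hand_in(): hands the job in, once; it reports no verdict.
The state is a dict: "clock": time; "joint_pos": joint angles; "joint_velocities": joint speeds; "tau": joint torques, N m; "position": TCP position; "ee_rot": TCP orientation; "ft_force": force on the tool from outside, world axes, zero at the start; "torque": the same for the moment, N m; "grip_width": opening from 0.0 (shut) to 1.0 (fully open).
Only numpy, scipy, OpenCV 4.12 (cv2) and the standard library are available. Lean on these libraries where they do the work, as an engineer would, in place of code of your own. Each camera call takes 0.05 s, during which the arm holds its last target.

## Working session

There is one attempt and no reset: what is moved stays moved. The work goes in short steps, Python scripts to look and compute and a shell command to move; the robot and the scene stay as the last step left them, time stands still between calls to the robot, and variables do not carry over. Pictures are saved under pics/ and viewed, and the job is handed in when it is done.

```bash
mkdir -p pics; ls; cat > h.py <<'E'
import numpy as np,cv2
from workcell import manip
from scipy.spatial.transform import Rotation as R
def cal(n,obs=None):
    c=manip.get_calibration(n)
    if n=='wrist':
        T=np.array(c['T_tool_cam']);o=obs
        W=np.eye(4);W[:3,:3]=R.from_quat(o['ee_rot']).as_matrix();W[:3,3]=o['position']
        M=W@T
    else:
        Rm=R.from_rotvec(np.ravel(c['rvec'])).as_matrix();t=np.ravel(c['tvec'])
        M=np.eye(4);M[:3,:3]=Rm.T;M[:3,3]=-Rm.T@t
    return c,M
def ray(c,M,u,v):
    x=(u-c['cx'])/c['fx'];y=(v-c['cy'])/c['fy'];xd,yd=x,y
    for _ in range(20):
        r2=x*x+y*y;s=1+c['k1']*r2;x=xd/s;y=yd/s
    return M[:3,3],M[:3,:3]@np.array([x,y,1.0])
def onz(c,M,u,v,z):
    o,d=ray(c,M,u,v);return o+d*(z-o[2])/d[2]
def dep(c,M,D,u,v):
    o,d=ray(c,M,u,v);return o+d*D[int(round(v)),int(round(u))]
def proj(c,M,p):
    q=np.linalg.inv(M)@np.r_[p,1];x,y=q[0]/q[2],q[1]/q[2];s=1+c['k1']*(x*x+y*y)
    return np.array([c['fx']*x*s+c['cx'],c['fy']*y*s+c['cy']])
def snap(n,tag):
    o=manip.get_obs();im,D=manip.camera(n);cv2.imwrite(f'pics/{tag}.png',im);np.savez(f'/tmp/{tag}.npz',im=im,D=D,p=o['position'],q=o['ee_rot'])
    c,M=cal(n,o);return im,D,c,M
def load(n,tag):
    f=np.load(f'/tmp/{tag}.npz');c,M=cal(n,{'position':f['p'],'ee_rot':f['q']});return f['im'],f['D'],c,M
E
python3 - <<'E'
from h import *
print(manip.get_obs(), manip.grasp_offset)
for n in ('scene','side','wrist'):
    im,D,c,M=snap(n,n+'0');print(n,c['fx'],M.round(3).tolist())
E
```

```text
pics
{'clock': 0.0, 'joint_pos': array([ 1.12439651,  0.33285996, -0.06467816,  1.46092663,  0.02161149,
        1.34988213, -0.08850919]), 'joint_velocities': array([-0.00022982,  0.00031751,  0.00041963, -0.00022583,  0.00076204,
       -0.00043114, -0.00080233]), 'tau': array([-3.21799325e-04, -6.25442576e+01,  4.90020728e-02, -3.91613352e+01,
        1.62874191e-02,  9.52471892e-03, -3.39790643e-05]), 'position': array([ 0.25684845, -0.5693868 ,  0.23053033]), 'ee_rot': array([ 8.40006059e-01, -5.42576580e-01, -6.00869806e-04, -3.39597636e-04]), 'ft_force': array([ 0.2171673 , -0.41656389,  0.18098724]), 'torque': array([-0.00486319, -0.02986262, -0.01106856]), 'grip_width': 1.0034879691103793} 0.0187
scene 428.9023095775961 [[-0.861, -0.272, 0.43, -0.027], [-0.509, 0.497, -0.703, 0.937], [-0.022, -0.824, -0.566, 0.858], [0.0, 0.0, 0.0, 1.0]]
side 532.6671481896178 [[0.976, -0.101, 0.191, 0.286], [-0.216, -0.519, 0.827, -1.132], [0.016, -0.849, -0.529, 0.813], [0.0, 0.0, 0.0, 1.0]]
wrist 299.0386344355359 [[0.411, -0.877, -0.249, 0.32], [-0.912, -0.395, -0.111, -0.54], [-0.001, 0.273, -0.962, 0.373], [0.0, 0.0, 0.0, 1.0]]
```

View pics/scene0.png

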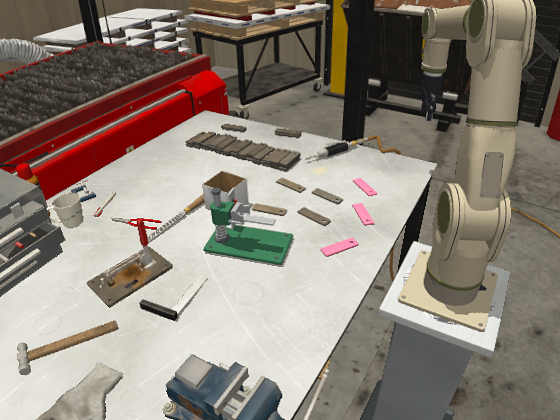

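View pics/side0.png

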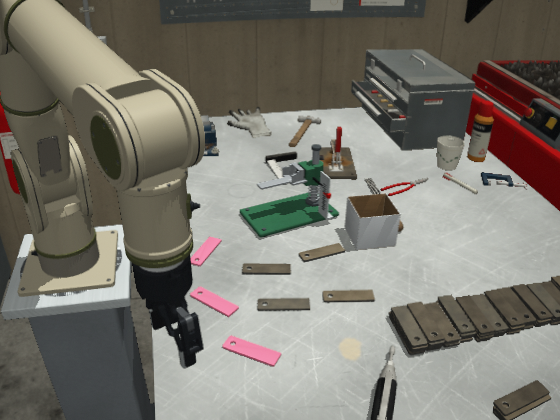

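View pics/wrist0.png

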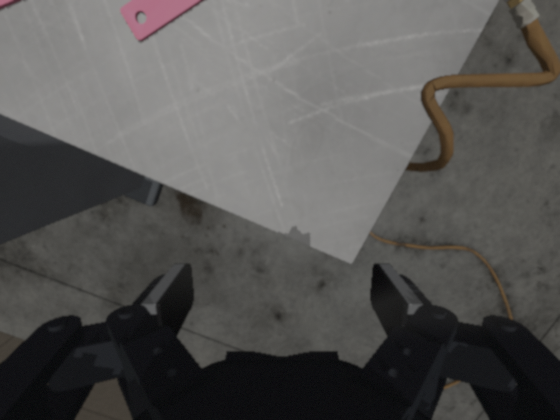

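The side view shows four flat brown strips at (267,268), (323,252), (283,304) and (348,296). There are also pink look-alikes at (207,250), (214,302) and (251,350), and a dark stack at right (470,310) plus a block at (525,398). The four single brown ones fit the description, so I'm confirming them in an enlarged crop and measuring.

```bash
python3 - <<'E'
from h import *
im,D,c,M=load('side','side0')
cv2.imwrite('pics/side0c.png',cv2.resize(im[130:330,220:410],None,fx=3,fy=3,interpolation=cv2.INTER_CUBIC)[:600])
im2,*_=load('scene','scene0')
cv2.imwrite('pics/scene0c.png',cv2.resize(im2[160:330,170:370],None,fx=3.5,fy=3.5,interpolation=cv2.INTER_CUBIC))
for u,v in [(267,268),(323,252),(283,304),(348,296),(230,295)]:
    print(u,v,im[v,u],cv2.cvtColor(im[v:v+1,u:u+1],cv2.COLOR_BGR2HSV)[0,0],onz(c,M,u,v,.006).round(4),dep(c,M,D,u,v).round(4))
hsv=cv2.cvtColor(im,cv2.COLOR_BGR2HSV)
for n in('side','scene'):
  im,D,c,M=load(n,n+'0')
  b=im.astype(int);m=((b[...,2]-b[...,0]>12)&(b[...,2]<150)&(b[...,2]-b[...,0]<60)).astype(np.uint8)
  m=cv2.morphologyEx(m,cv2.MORPH_CLOSE,np.ones((3,3)))
  cs,_=cv2.findContours(m,cv2.RETR_EXTERNAL,cv2.CHAIN_APPROX_NONE)
  for k in cs:
    if 100<cv2.contourArea(k)<3000:
        P=np.array([onz(c,M,u,v,.006)[:2] for u,v in k[:,0]])
        r=cv2.minAreaRect((P*1000).astype(np.float32))
        if 90<max(r[1])<150 and 20<min(r[1])<60:
            (cx,cy),(w,h),a=r
            if w<h:a+=90
            print(n,k[:,0].mean(0).round(),np.round((cx,cy,w,h,a),1))
E
```

```text
267 268 [ 81  98 107] [ 20  62 107] [ 0.4817 -0.1261  0.006 ] [ 0.4824 -0.1225  0.0031]
323 252 [ 95 120 132] [ 20  71 132] [ 0.6342 -0.0896  0.006 ] [ 0.6349 -0.0875  0.0044]
283 304 [ 97 114 119] [ 23  47 119] [ 0.4919 -0.2608  0.006 ] [ 0.493  -0.2562  0.0017]
348 296 [ 92 115 126] [ 20  69 126] [ 0.6437 -0.2645  0.006 ] [ 0.6441 -0.2636  0.0051]
230 295 [182 190 186] [ 45  11 190] [ 0.3797 -0.2076  0.006 ] [ 0.3806 -0.1982 -0.0022]
side [520. 401.] [ 879.7 -627.9  125.6   49.7   12. ]
side [283. 303.] [ 493.5 -257.6   33.5  114.5  168.6]
side [348. 295.] [ 645.2 -261.1   34.9  117.   168. ]
side [266. 268.] [ 479.9 -123.5   35.5  116.6  168.8]
side [322. 251.] [631.4 -85.7 116.7  35.5  10.4]
scene [  7. 254.] [1244.3  544.    57.   108.1  149.7]
scene [314. 216.] [ 480.2 -117.3   35.5  117.5  167.9]
scene [327. 196.] [ 492.9 -250.8   34.9  115.2  169.1]
scene [290. 185.] [ 645.6 -252.7   35.7  117.9  170.2]
```

View pics/side0c.png

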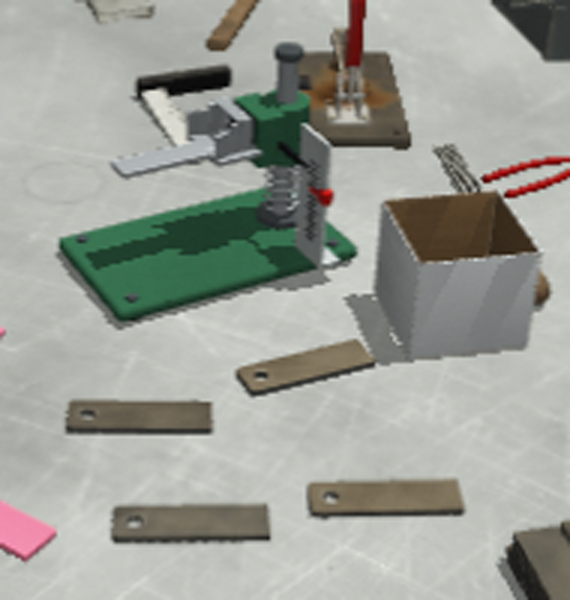

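View pics/scene0c.png

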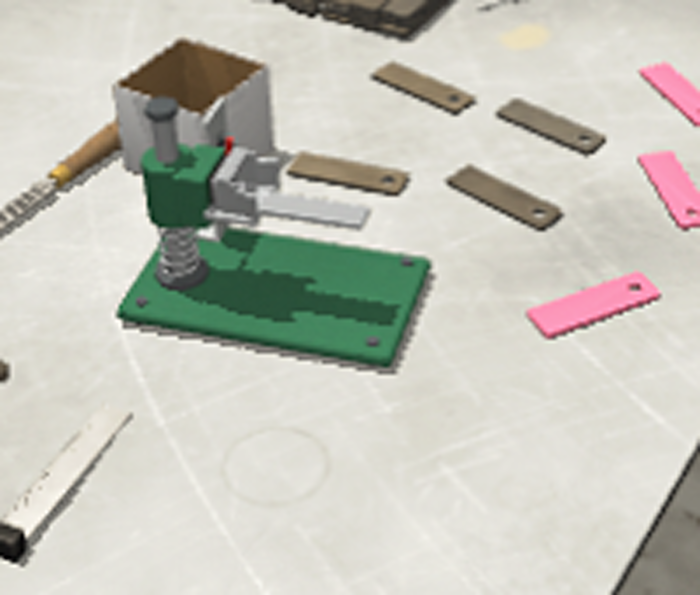

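The crop confirms the candidates: four single rusty-brown strips with one hole each, and the pink ones are excluded. Next I'm locating the scale.

```bash
python3 - <<'E'
from h import *
im,D,c,M=load('side','side0')
cv2.imwrite('pics/side0d.png',cv2.resize(im[140:240,230:350],None,fx=6,fy=6,interpolation=cv2.INTER_CUBIC))
im,D,c,M=load('scene','scene0')
cv2.imwrite('pics/scene0d.png',cv2.resize(im[180:270,195:300],None,fx=6,fy=6,interpolation=cv2.INTER_CUBIC))
E
```

```text
(no output)
```

View pics/side0d.png

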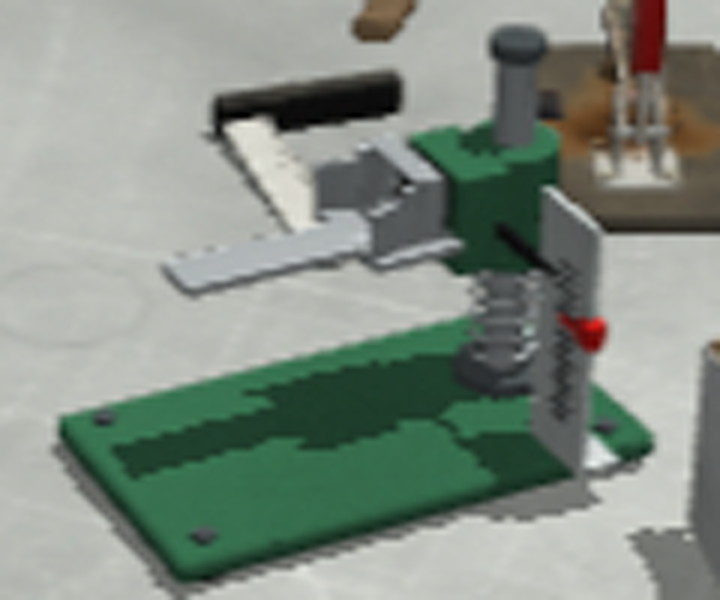

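View pics/scene0d.png

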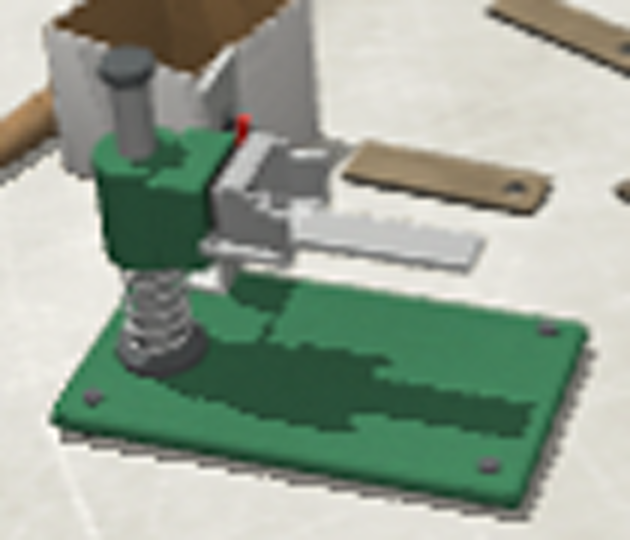

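```bash
python3 - <<'E'
from h import *
im,D,c,M=load('side','side0');S=lambda a,b:(a/6+230-.4,b/6+140-.4)
im2,D2,c2,M2=load('scene','scene0');Q=lambda a,b:(a/6+195-.4,b/6+180-.4)
A={'screw openL':((105,417),(488,465)),'screw openR':((203,535),(548,328)),'screw postR':((605,427),None),'screw postL':(None,(93,398)),'cornOL':((62,425),(520,498)),'cornOR':((190,575),(588,328)),'CornPR':((655,445),None),'cornPL':(None,(55,415))}
for k,(s,q) in A.items():
    print(k,[onz(c,M,*S(*s),.019)[:2].round(4) if s else None, onz(c2,M2,*Q(*q),.019)[:2].round(4) if q else None])
# pan tongue end & table heights
for n,s in {'tongue end L':(168,262),'tongue end R':(190,290),'barTL':(365,140),'barTR':(440,185)}.items(): print(n,onz(c,M,*S(*s),.12).round(4),dep(c,M,D,*S(*s)).round(4))
for n,s in {'tongue end':(470,268),'tongue endL':(485,238)}.items(): print('sc',n,onz(c2,M2,*Q(*s),.12).round(4),dep(c2,M2,D2,*Q(*s)).round(4))
for n,s in {'mark':(575,325),'ptr':(553,270)}.items(): print(n,S(*s))
for n,(I,d,cc,MM) in {'side':(im,D,c,M),'scene':(im2,D2,c2,M2)}.items():
  for p in [(.55,-.32),(.45,-.05),(.55,-.18),(.45,.15)]:
    u,v=proj(cc,MM,np.array([*p,0])); print(n,p,dep(cc,MM,d,u,v).round(4))
E
```

```text
screw openL [array([0.4746, 0.1309]), array([0.4763, 0.1358])]
screw openR [array([0.5014, 0.0248]), array([0.5039, 0.0284])]
screw postR [array([0.7035, 0.0775]), None]
screw postL [None, array([0.6778, 0.1905])]
cornOL [array([0.4537, 0.1278]), array([0.4507, 0.1487])]
cornOR [array([ 0.4901, -0.0047]), array([0.4856, 0.0183])]
CornPR [array([0.7219, 0.0579]), None]
cornPL [None, array([0.6864, 0.2107])]
tongue end L [0.4989 0.0939 0.12  ] [0.5017 0.11   0.1109]
tongue end R [0.504  0.0673 0.12  ] [0.5073 0.0855 0.1094]
barTL [0.6124 0.1942 0.12  ] [ 0.6698  0.4274 -0.0018]
barTR [0.6363 0.1428 0.12  ] [0.6248 0.1011 0.1426]
sc tongue end [0.495  0.1161 0.12  ] [0.5002 0.108  0.1127]
sc tongue endL [0.501  0.0922 0.12  ] [0.5047 0.0863 0.1149]
mark (325.43333333333334, 193.76666666666665)
ptr (321.7666666666667, 184.6)
side (0.55, -0.32) [ 0.5507 -0.3178 -0.0022]
side (0.45, -0.05) [ 0.4511 -0.0428 -0.0054]
side (0.55, -0.18) [ 0.5514 -0.1749 -0.0044]
side (0.45, 0.15) [ 0.4509  0.1568 -0.0043]
scene (0.55, -0.32) [ 0.5482 -0.3161  0.0026]
scene (0.45, -0.05) [ 0.4474 -0.0445  0.0048]
scene (0.55, -0.18) [ 0.5494 -0.1789  0.0009]
scene (0.45, 0.15) [ 4.502e-01  1.497e-01 -3.000e-04]
```

```bash
python3 -m crank '[[[0.38,0.9,-0.06,0,0,-0.9,85],[0.38,0.9,-0.06,0,0,-0.9,85],[0.38,0.9,-0.06,0,0,-0.9,85],[0.38,0.9,-0.06,0,0,-0.9,85],[0.38,0.9,-0.06,0,0,-0.9,70],[0.38,0.9,-0.06,0,0,-0.9,60],[0.38,0.9,-0.06,0,0,-0.9,60],[0.38,0.9,-0.06,0,0,-0.9,60]]]' 60; python3 - <<'E'
from h import *
snap('wrist','w1')
E
```

```text
clock: 1.15
position: [0.4398, -0.1359, 0.2025]
ee_rot: [-0.63, 0.776, -0.0, -0.0]
ft_force: [0.6, -1.0, 0.4]
grip_width: 0.703
```

View pics/w1.png

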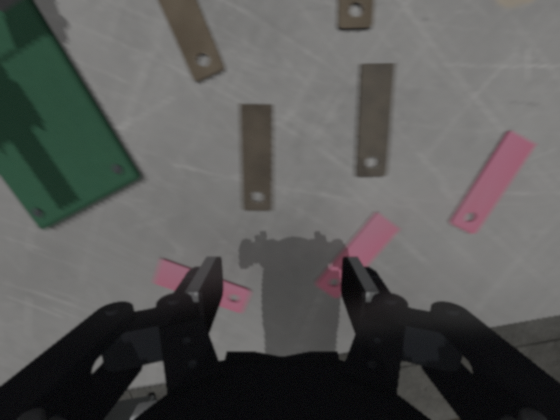

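The wrist view shows bar A at (257,157), bar C at (376,120) and bar B's end at (205,70), with pink ones at (205,285), (355,255) and (492,180).

```bash
cat >> h.py <<'E'
def bars(tag,n='wrist',z=.006,zmin=90):
    im,D,c,M=load(n,tag)
    b=im.astype(int);g=b[...,2]-b[...,0]
    m=((g>8)&(b[...,2]<150)&(g<60)).astype(np.uint8)
    m=cv2.morphologyEx(m,cv2.MORPH_CLOSE,np.ones((3,3)));m=cv2.morphologyEx(m,cv2.MORPH_OPEN,np.ones((5,5)))
    cs,_=cv2.findContours(m,cv2.RETR_EXTERNAL,cv2.CHAIN_APPROX_NONE)
    for k in cs:
        if cv2.contourArea(k)>700:
            P=np.array([onz(c,M,u,v,z)[:2] for u,v in k[:,0]])
            (cx,cy),(w,h),a=cv2.minAreaRect((P*1000).astype(np.float32))
            if w<h:a+=90
            print(k[:,0].mean(0).round(),np.round((cx,cy,w,h,a),1))
E
python3 - <<'E'
from h import *
bars('w1')
im,D,c,M=load('wrist','w1');o=manip.get_obs()
print(o['position'].round(4),R.from_quat(o['ee_rot']).as_matrix()[:,0].round(3))
for u,v in [(257,157),(376,120),(300,200)]: print(dep(c,M,D,u,v).round(4))
T=np.linalg.inv(M)
for u,v in [(210,262),(352,265),(200,290),(360,290)]:
    p=dep(c,M,D,u,v);Rm=R.from_quat(o['ee_rot']).as_matrix();print((Rm.T@(p-o['position'])).round(4))
E
```

```text
[234. 298.] [320.9 -46.9  41.8  40.6  57.1]
[169. 274.] [367.6  22.8  40.8  40.6  55.6]
[358. 254.] [ 343.7 -207.8   42.7  122.4  131.4]
[494. 179.] [ 400.7 -373.    42.8  121.3  142.7]
[256. 156.] [ 484.1 -115.    31.5  115.   167.5]
[374. 119.] [ 497.  -249.3   31.7  114.   169.2]
[355.  13.] [ 602.9 -244.1   34.9   24.5   78.3]
[192.  36.] [617.9 -80.5  81.3  35.5  10.4]
[ 0.4423 -0.1279  0.2023] [-0.203 -0.979 -0.003]
[ 0.4864 -0.1169  0.0066]
[ 0.4983 -0.2521  0.0055]
[ 4.267e-01 -1.546e-01 -1.000e-04]
[-0.0256 -0.0106 -0.0163]
[ 0.0391 -0.0103 -0.0194]
[-0.0239 -0.0102 -0.0409]
[ 0.0374 -0.0096 -0.0404]
```

```bash
python3 -m crank '[[[0.35,0.2,-1,0,0,0,50],[0,0,-1,0,0,0,50],[0,0,-0.9,0,0,0,45],[0,0,0,0,0,0,45]]]' ; python3 - <<'E'
from h import *
im,*_=snap('wrist','w2');print(manip.get_obs()['position'],manip.get_obs()['ft_force'])
bars('w2')
E
```

```text
clock: 1.7
position: [0.4567, -0.1252, 0.0275]
ee_rot: [-0.631, 0.775, 0.003, -0.002]
ft_force: [-0.0, -0.3, 0.8]
grip_width: 0.531
[ 0.45886865 -0.12576163  0.03025383] [0.36919829 0.13434354 0.75823385]
[264. 214.] [ 483.4 -118.5   35.3  116.5  167.8]
[505. 126.] [ 496.3 -252.7   35.4  116.6  169.2]
[148.  20.] [585.  -85.6  41.5  23.2  77.9]
```

View pics/w2.png

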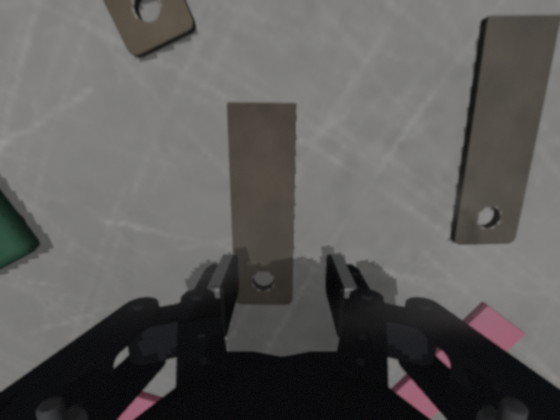

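```bash
python3 -m crank '[[[0.17,0.17,0,0,0,0,48],[0,0,-0.3,0,0,0,48],[0,0,-0.16,0,0,0,48],[0,0,0,0,0,0,48]]]' ; python3 - <<'E'
from h import *
im,*_=snap('wrist','w3');snap('side','s3');print(manip.get_obs()['position'],manip.get_obs()['ft_force'])
E
```

```text
clock: 2.25
position: [0.4692, -0.1159, 0.0022]
ee_rot: [-0.631, 0.776, 0.001, -0.001]
ft_force: [-1.1, 0.8, -0.6]
grip_width: 0.564
[ 0.46984703 -0.11604945  0.0030299 ] [ 0.16166821  0.13399358 -1.09748168]
```

View pics/w3.png

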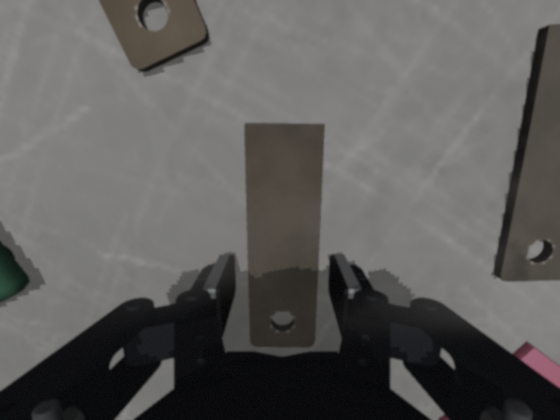

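```bash
python3 -m crank '[[[0,0,-0.06,0,0,0,46],[0,0,0,0,0,0,30],[0,0,0,0,0,0,25],[0,0,0,0,0,0,25],[0,0,0,0,0,0,25]]]' 50 ; python3 -m crank '[[[0,0,0.4,0,0,0,25],[0,0,0.4,0,0,0,25],[0,0,0,0,0,0,25]]]'; python3 - <<'E'
from h import *
snap('wrist','w4')
E
```

```text
clock: 2.98
position: [0.47, -0.116, -0.0005]
ee_rot: [-0.631, 0.776, -0.0, -0.0]
ft_force: [-2.2, 0.1, 4.1]
grip_width: 0.4
clock: 3.35
position: [0.4709, -0.1162, 0.0484]
ee_rot: [-0.631, 0.776, -0.001, 0.001]
ft_force: [0.6, -0.2, -1.5]
grip_width: 0.401
```

View pics/w4.png

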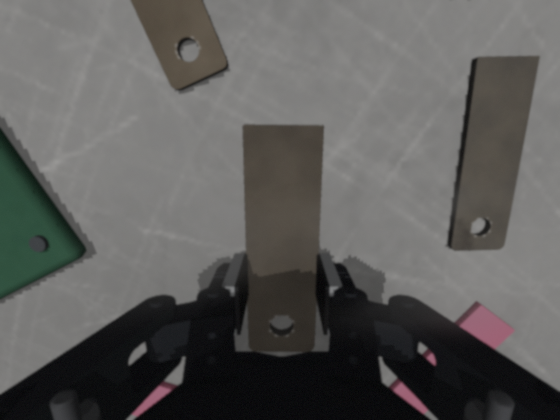

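```bash
python3 -m crank '[[[0,0,1,0,0,0.3,25],[0,0.3,1,0,0,0.8,25],[0.06,0.8,0.35,0,0,0.9,25],[0.06,0.8,0,0,0,0.9,25],[0.06,0.8,0,0,0,0.9,25],[0.06,0.6,0,0,0,0.9,25],[0.06,0.2,0,0,0,0.6,25],[0,0,0,0,0,0,25]]]'; python3 - <<'E'
from h import *
snap('wrist','w5'); o=manip.get_obs();print(o['position'],o['ft_force'],np.degrees(R.from_quat(o['ee_rot']).as_euler('xyz')))
E
```

```text
clock: 4.4
position: [0.4877, 0.0941, 0.1872]
ee_rot: [0.792, -0.61, -0.001, 0.0]
ft_force: [0.4, -0.9, -1.8]
grip_width: 0.401
[0.48774731 0.09306203 0.1873147 ] [ 0.34034569 -0.23525966 -1.44561758] [ 1.79914982e+02  3.82986094e-03 -7.53109457e+01]
```

View pics/w5.png

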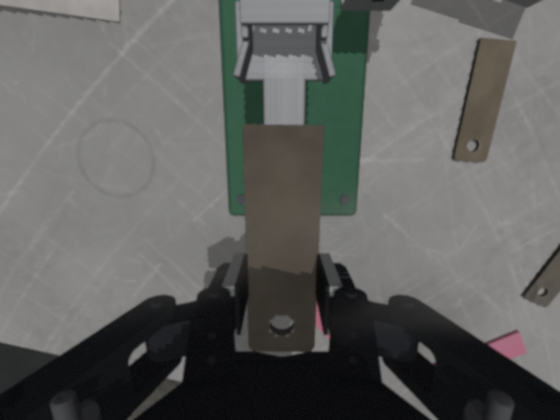

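```bash
python3 - <<'E'
from h import *
im,D,c,M=load('wrist','w5')
cv2.imwrite('pics/w5c.png',cv2.resize(im[0:140,220:350],None,fx=5.5,fy=4.2,interpolation=cv2.INTER_CUBIC))
for u,v in [(285,100),(285,90),(285,110),(285,60),(285,12),(240,100),(345,150),(285,140),(285,200),(285,240)]: print(u,v,dep(c,M,D,u,v).round(4))
for v in (85,95,105,115): print(v,im[v,255:315].sum(1))
E
```

```text
285 100 [0.5748 0.1156 0.1162]
285 90 [0.5808 0.1172 0.117 ]
285 110 [0.5688 0.114  0.115 ]
285 60 [0.5985 0.1219 0.1156]
285 12 [0.6142 0.1265 0.1486]
240 100 [0.5727 0.1595 0.018 ]
345 150 [0.5533 0.0454 0.0184]
285 140 [0.5516 0.1103 0.194 ]
285 200 [0.5256 0.1033 0.1945]
285 240 [0.5058 0.098  0.1925]
85 [129 134 130 132 132 134 137 185 265 348 394 412 419 421 415 415 417 421
 421 417 420 418 421 424 427 424 422 427 433 436 436 432 432 432 430 427
 428 427 429 427 425 425 427 433 437 438 433 421 392 323 226 170 169 192
 205 204 206 205 207 208]
95 [130 128 135 132 135 125 129 170 247 340 392 412 418 417 414 412 418 420
 420 417 417 418 419 421 423 422 422 425 432 433 433 430 428 428 426 425
 426 427 428 424 420 423 429 431 433 435 430 417 379 308 216 161 167 190
 202 204 205 204 202 203]
105 [134 133 127 132 132 129 130 155 235 326 387 407 413 416 415 411 413 416
 420 417 413 417 418 419 421 420 421 426 429 432 430 429 427 426 426 423
 422 424 423 421 421 420 424 428 431 430 424 409 364 290 198 146 149 179
 197 202 204 205 204 207]
115 [141 133 130 135 133 131 134 149 221 315 376 405 413 416 414 413 410 417
 417 413 412 412 416 416 419 419 418 423 428 432 428 427 423 426 422 420
 420 423 420 418 418 418 422 426 427 426 419 402 352 268 184 152 175 194
 205 206 205 205 205 206]
```

View pics/w5c.png

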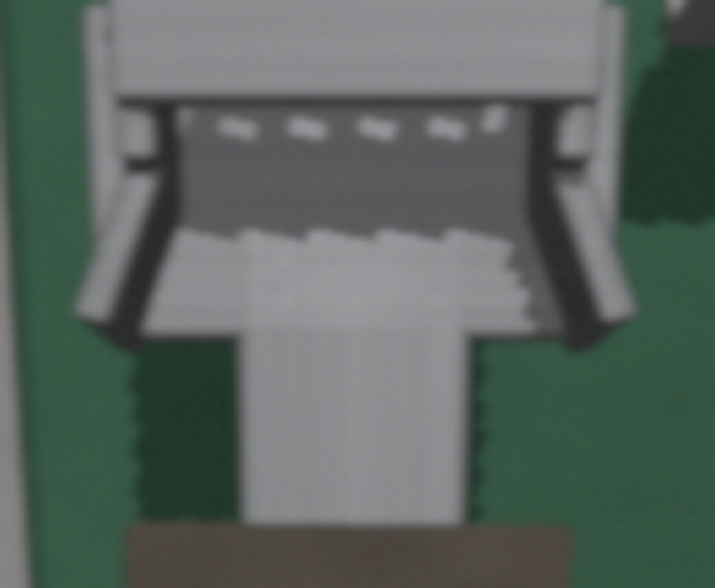

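```bash
python3 - <<'E'
from h import *
im,D,c,M=load('wrist','w5');f=np.load('/tmp/w5.npz');Rm=R.from_quat(f['q']).as_matrix()
lo=lambda p:(Rm.T@(p-f['p'])*1000).round(1)  # tool: x lateral, -y forward
def cross(v,a,b,t=300):
    g=im[v].astype(int).sum(1);
    i=next(i for i in range(a,b) if g[i]>t);l=i-1+(t-g[i-1])/(g[i]-g[i-1])
    j=next(j for j in range(b,a,-1) if g[j]>t);r=j+(g[j]-t)/(g[j]-g[j+1]);return l,r
for v in (88,100,112,120):
    l,r=cross(v,255,312);L=lo(onz(c,M,l,v,.116));Rr=lo(onz(c,M,r,v,.116));print(v,l,r,L,Rr,(L+Rr)/2,Rr[0]-L[0])
for n,u,v,z in [('flare front L',245.5,79.8,.116),('fr R',317,79.8,.116),('crossbar low edge',285,24.5,.148),('bar TL',244,125,.1935),('bar TR',323.5,125,.1935),('bar BL',249,350,.1935),('barBR',314,350,.1935)]:
    print(n,lo(onz(c,M,u,v,z)),onz(c,M,u,v,z).round(4))
for v in range(15,34,2):print(v,im[v,285].sum(),dep(c,M,D,285,v).round(3))
E
```

```text
88 263.4756097560976 304.24 [-12.8 -97.4  71. ] [ 14.3 -97.4  71. ] [  0.75 -97.4   71.  ] 27.1
100 263.67058823529413 303.958904109589 [-12.8 -89.9  71.1] [ 14.2 -89.9  71. ] [  0.7  -89.9   71.05] 27.0
112 263.7894736842105 303.6666666666667 [-12.8 -82.2  71.1] [ 14.2 -82.2  71.1] [  0.7 -82.2  71.1] 27.0
120 263.8829787234043 303.51162790697674 [-12.8 -77.1  71.1] [ 14.2 -77.1  71.1] [  0.7 -77.1  71.1] 27.0
flare front L [ -24.6 -102.4   71. ] [0.5803 0.144  0.116 ]
fr R [  22.6 -102.4   71. ] [0.5923 0.0984 0.116 ]
crossbar low edge [   1.1 -124.9   39. ] [0.6087 0.125  0.148 ]
bar TL [-17.2 -72.3  -6.4] [0.5532 0.1292 0.1935]
bar TR [ 17.5 -72.3  -6.4] [0.5621 0.0956 0.1935]
bar BL [-18.6  45.   -6.2] [0.4395 0.1006 0.1935]
barBR [16.8 45.  -6.3] [0.4485 0.0663 0.1935]
15 418 [0.613 0.126 0.15 ]
17 419 [0.612 0.126 0.149]
19 424 [0.611 0.126 0.149]
21 382 [0.61  0.125 0.149]
23 236 [0.609 0.125 0.148]
25 224 [0.618 0.127 0.117]
27 289 [0.617 0.127 0.115]
29 367 [0.616 0.126 0.116]
31 344 [0.615 0.126 0.116]
33 276 [0.613 0.126 0.116]
```

```bash
python3 -m crank '[[[0,-0.017,-0.6,0,0,0,25],[0,0,-0.5,0,0,0,25],[0,0,-0.27,0,0,0,25],[0.24,0.063,0,0,0,0,25],[0.24,0.063,0,0,0,0,25],[0.24,0.063,0,0,0,0,25],[0.2,0.053,0,0,0,0,25],[0,0,0,0,0,0,25]]]'; python3 - <<'E'
from h import *
snap('wrist','w6'); snap('side','s6');o=manip.get_obs();print(o['position'],o['ft_force'])
E
```

```text
clock: 5.45
position: [0.5442, 0.1081, 0.1062]
ee_rot: [0.792, -0.61, 0.0, -0.001]
ft_force: [1.0, 0.8, -0.6]
grip_width: 0.402
[0.54320464 0.10777663 0.10609965] [ 0.30234618  1.11371403 -0.33907635]
```

View pics/w6.png

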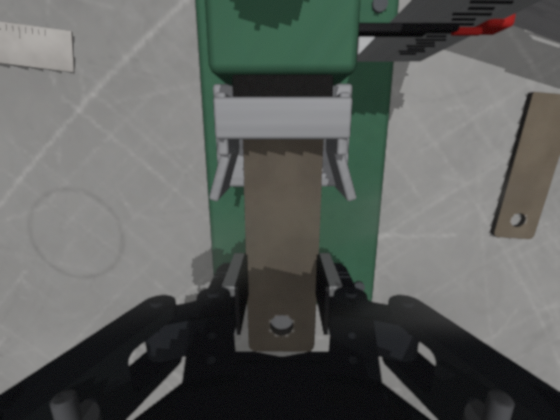

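```bash
python3 - <<'E'
from h import *
im,D,c,M=load('side','s6')
cv2.imwrite('pics/s6c.png',cv2.resize(im[120:240,230:370],None,fx=5,fy=5,interpolation=cv2.INTER_CUBIC))
im,D,c,M=load('wrist','w6');f=np.load('/tmp/w6.npz');Rm=R.from_quat(f['q']).as_matrix()
E
```

```text
(no output)
```

View pics/s6c.png

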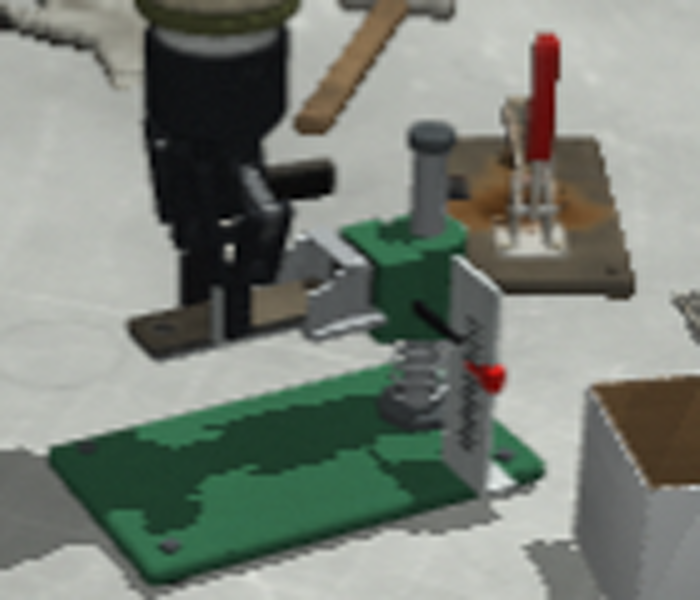

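```bash
python3 -m crank '[[[0.06,0.015,0,0,0,0,25],[0.05,0.014,0,0,0,0,25],[0,0,0,0,0,0,25]]]'; python3 -m crank '[[[0.016,0.004,0,0,0,0,25],[0.008,0.002,0,0,0,0,25]]]'
```

```text
clock: 5.92
position: [0.55, 0.1092, 0.1061]
ee_rot: [0.792, -0.61, 0.0, -0.0]
ft_force: [-0.1, -0.7, -0.7]
grip_width: 0.4
clock: 6.18
position: [0.551, 0.1096, 0.106]
ee_rot: [0.792, -0.61, -0.0, 0.0]
ft_force: [-0.1, -0.2, -0.3]
grip_width: 0.399
```

```bash
python3 -m crank '[[[0.01,0.003,0,0,0,0,25],[0.01,0.003,0,0,0,0,25]]]'; python3 -m crank '[[[0.01,0.003,0,0,0,0,25],[0.006,0.001,0,0,0,0,25]]]';
```

```text
clock: 6.42
position: [0.5524, 0.11, 0.106]
ee_rot: [0.792, -0.61, 0.0, 0.0]
ft_force: [-1.1, -0.2, -0.1]
grip_width: 0.397
clock: 6.68
position: [0.5528, 0.1101, 0.1057]
ee_rot: [0.792, -0.61, -0.0, 0.001]
ft_force: [-4.0, -0.9, -0.2]
grip_width: 0.4
```

```bash
python3 -m crank '[[[0.006,0.002,0,0,0,0,25]]]'; python3 -m crank '[[[0.003,0,0,0,0,0,25]]]'
```

```text
clock: 6.8
position: [0.5529, 0.1101, 0.1056]
ee_rot: [0.792, -0.61, -0.0, 0.001]
ft_force: [-5.9, -2.0, 0.1]
grip_width: 0.399
clock: 6.92
position: [0.553, 0.1101, 0.1056]
ee_rot: [0.792, -0.61, -0.001, 0.001]
ft_force: [-6.0, -1.9, -0.1]
grip_width: 0.397
```

```bash
python3 -m crank '[[[0.001,0,0,0,0,0,25],[0,0,0,0,0,0,25],[0,0,0,0,0,0,25],[0,0,0,0,0,0,25],[0,0,0,0,0,0,25]]]'; python3 -m crank '[[[0,0,0,0,0,0,45],[0,0,0,0,0,0,60],[0,0,0,0,0,0,60],[0,0,0.3,0,0,0,60],[0,0,0.6,0,0,0,60],[-0.5,-0.13,0.6,0,0,0,60],[-0.5,-0.13,0,0,0,0,60],[0,0,0,0,0,0,60]]]'; python3 - <<'E'
from h import *
snap('wrist','w7'); snap('side','s7');o=manip.get_obs();print(o['position'],o['ft_force'])
im,D,c,M=load('side','s7')
cv2.imwrite('pics/s7c.png',cv2.resize(im[120:240,230:370],None,fx=5,fy=5,interpolation=cv2.INTER_CUBIC))
E
```

```text
clock: 7.55
position: [0.553, 0.1101, 0.1056]
ee_rot: [0.792, -0.61, -0.001, 0.001]
ft_force: [-6.1, -1.6, 0.4]
grip_width: 0.402
clock: 8.55
position: [0.4933, 0.0944, 0.1979]
ee_rot: [0.792, -0.61, 0.001, -0.0]
ft_force: [-0.1, -0.5, 0.6]
grip_width: 0.703
[0.49447894 0.09474618 0.19714735] [ 0.46565002  0.11758357 -0.4445238 ]
```

View pics/w7.png

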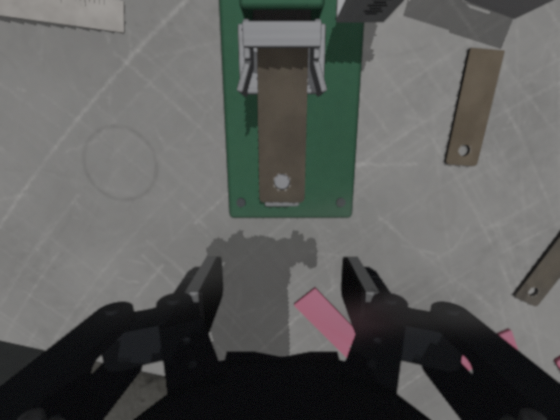

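View pics/s7c.png

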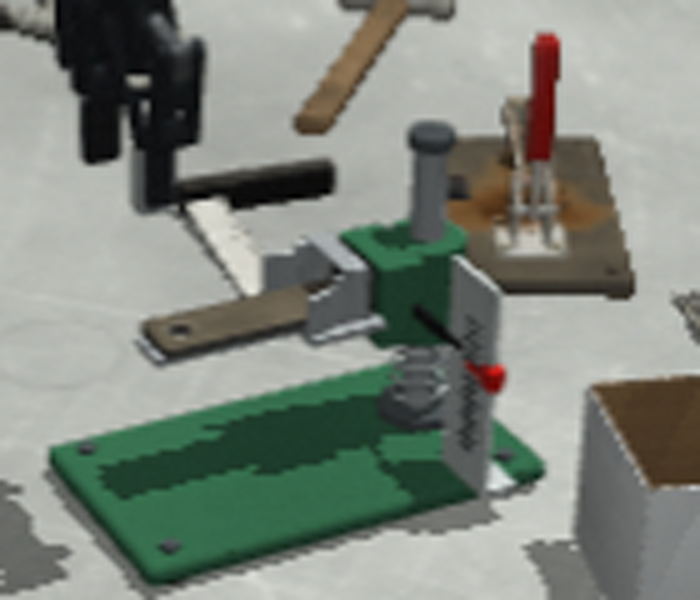

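```bash
python3 - <<'E'
from h import *
im,D,c,M=load('side','s7')
cv2.imwrite('pics/s7d.png',cv2.resize(im[170:225,305:350],None,fx=14,fy=10,interpolation=cv2.INTER_CUBIC))
n=np.array([.9686,.2487,0]);yv=np.array([-.2487,.9686,0]);O=np.array([.5829,.1149,0])
def red(im):
    b=im.astype(int);m=((b[...,2]>110)&(b[...,2]-b[...,1]>70)&(b[...,2]-b[...,0]>70))
    return m
m=red(im);ys,xs=np.nonzero(m[160:230,300:360]);print(np.c_[xs+300,ys+160].tolist())
im2,D2,c2,M2=load('wrist','w6');m2=red(im2);ys,xs=np.nonzero(m2[:60,380:]);print('w6',xs.min()+380,xs.max()+380,ys.min(),ys.max())
cv2.imwrite('pics/w6c.png',cv2.resize(im2[0:75,350:530],None,fx=4,fy=6,interpolation=cv2.INTER_CUBIC))
for u,v in [(480,28),(500,25),(512,18)]: 
    p=dep(c2,M2,D2,u,v);print((p).round(4),((p-O)@n).round(4),((p-O)@yv).round(4))
E
```

```text
[[327, 193], [328, 193], [329, 193], [330, 193], [327, 194], [328, 194], [329, 194], [330, 194], [328, 195], [329, 195], [330, 195], [329, 196]]
w6 503 514 15 25
[0.6771 0.0524 0.0988] 0.0757 -0.084
[0.6796 0.0454 0.1011] 0.0763 -0.0914
[0.683 0.042 0.102] 0.0788 -0.0955
```

View pics/s7d.png

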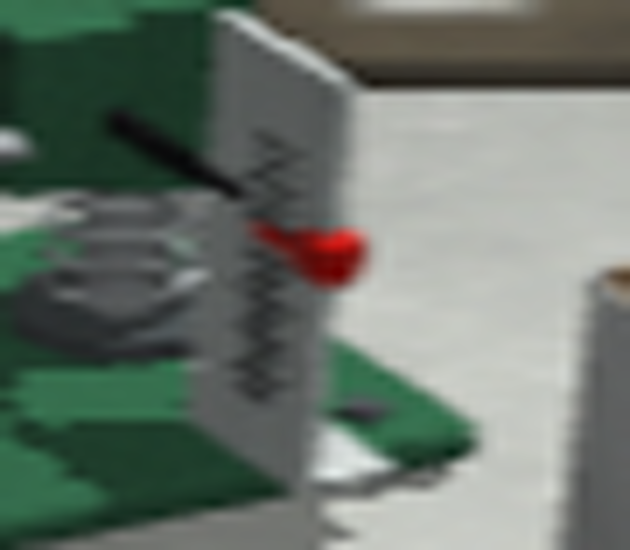

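View pics/w6c.png

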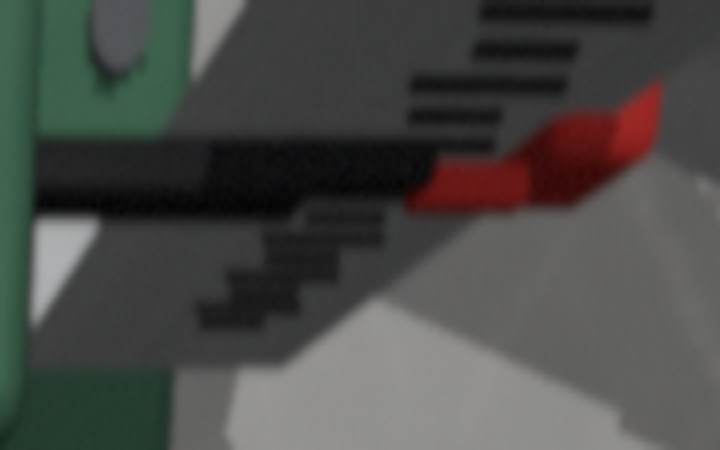

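```bash
python3 - <<'E'
from h import *
n=np.array([.9686,.2487,0]);yv=np.array([-.2487,.9686,0]);O=np.array([.5829,.1149,0])
def pl(c,M,u,v,x):
    o,d=ray(c,M,u,v);t=(x-(o-O)@n)/(d@n);p=o+d*t;return np.round([(p-O)@yv*1000,p[2]*1000],1)
im,D,c,M=load('side','s7')
for k,(a,b) in {'ptr':(240,190),'mark':(252,225),'plate top in':(215,12),'plate top out':(352,85),'ptr left':(112,120)}.items():
    u,v=a/14+305-.4,b/10+170-.4
    print(k,round(u,1),round(v,1),pl(c,M,u,v,.073),pl(c,M,u,v,.075))
u,v=553/6+230-.4,270/6+140-.4;print('ptr at 0 strips',pl(c,M,u,v,.073)); u,v=560/6+229.6,318/6+139.6;print('mark0',pl(c,M,u,v,.073))
im,D,c,M=load('wrist','w6')
for k,(a,b) in {'ptr':(437,170),'mark':(408,195),'redtop':(660,90)}.items():
    u,v=a/4+350-.4,b/6-.4;print(k,u,v,pl(c,M,u,v,.073))
for k,(a,b) in {'ptr':(437,160),'mark':(415,195)}.items():
    u,v=a/4+350,b/6;o,d=ray(c,M,u,v)
    for z in (.085,.095,.105):
        p=o+d*(z-o[2])/d[2];print(k,z,((p-O)@n).round(4),((p-O)@yv).round(4))
E
```

```text
ptr 321.7 188.6 [-67.8 100.1] [-64.6  98. ]
mark 322.6 192.1 [-73.2  92. ] [-70.1  89.9]
plate top in 320.0 170.8 [-53.3 147.7] [-50.1 145.7]
plate top out 329.7 178.1 [-103.8  150.3] [-100.7  148.3]
ptr left 312.6 181.6 [-17.8  96.8] [-14.5  94.6]
ptr at 0 strips [-66.7 112. ]
mark0 [-75.1  91.4]
ptr 458.85 27.933333333333334 [-70.  107.5]
mark 451.6 32.1 [-69.9 102. ]
redtop 514.6 14.6 [-81.9 123.1]
ptr 0.085 0.0803 -0.0819
ptr 0.095 0.0773 -0.0766
ptr 0.105 0.0742 -0.0714
mark 0.085 0.0778 -0.0796
mark 0.095 0.0749 -0.0745
mark 0.105 0.072 -0.0693
```

Strip 1 is home. In the side view the pointer tip is at about (322,189) and the mark tip at about (323,192.5), so the pointer is still roughly 8 mm above the mark. A second strip (12 mm) should bring it past. Fetching bar C, the single brown strip near (0.496,-0.253).

```bash
python3 -m crank '[[[-0.03,-0.82,0,0,0,-0.73,60],[-0.03,-0.82,0,0,0,-0.73,60],[-0.03,-0.82,-0.3,0,0,-0.73,60],[-0.03,-0.82,-0.5,0,0,-0.73,55],[-0.03,-0.82,-0.6,0,0,-0.73,50],[-0.03,-0.82,-0.6,0,0,-0.73,48],[-0.03,-0.82,-0.6,0,0,-0.73,48],[0,0,0,0,0,0,48]]]';python3 -m crank '[[[0,0,0,0,0,0,48]]]'; python3 - <<'E'
from h import *
snap('wrist','w8'); o=manip.get_obs();print(o['position'],o['ft_force'],np.degrees(R.from_quat(o['ee_rot']).as_euler('xyz')))
bars('w8')
E
```

```text
clock: 9.65
position: [0.479, -0.2533, 0.0366]
ee_rot: [-0.635, 0.772, 0.002, -0.002]
ft_force: [0.4, 0.7, 0.5]
grip_width: 0.564
clock: 9.78
position: [0.4821, -0.2491, 0.0398]
ee_rot: [-0.638, 0.77, 0.0, 0.0]
ft_force: [-0.2, 0.7, 0.5]
grip_width: 0.561
[ 0.48249747 -0.24867922  0.04041519] [ 0.70025461  0.08671303 -0.09582559] [-1.79955874e+02  3.11643519e-02 -1.00665992e+02]
[511. 288.] [ 420.9 -389.6   42.3   71.3  142.7]
[284. 192.] [ 511.5 -255.2   34.4   84.4  169.3]
[527.  10.] [ 584.9 -395.9   38.7   12.9   79.9]
[236.  29.] [ 604.6 -247.1   35.4   28.5   79.1]
```

View pics/w8.png

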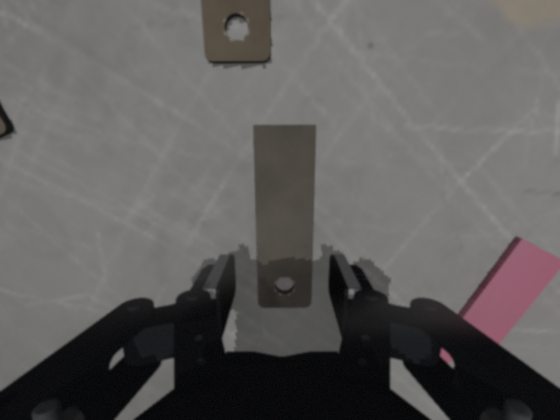

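```bash
python3 -m crank '[[[0,-0.01,-0.4,0,0,0,46],[0,0,-0.2,0,0,0,46],[0,0,-0.06,0,0,0,46],[0,0,0,0,0,0,46]]]'
```

```text
clock: 10.32
position: [0.4817, -0.25, 0.0009]
ee_rot: [-0.638, 0.77, -0.0, 0.0]
ft_force: [-0.2, 0.3, -0.5]
grip_width: 0.543
```

```bash
python3 -m crank '[[[0,0,-0.02,0,0,0,30],[0,0,0,0,0,0,25],[0,0,0,0,0,0,25],[0,0,0,0,0,0,25],[0,0,0.5,0,0,0,25],[0,0,0.4,0,0,0,25]]]' 50;python3 -m crank '[[[0,0.5,0.7,0,0,0.5,25],[0,0.8,0.8,0,0,0.8,25],[0.02,0.8,0.8,0,0,0.8,25],[0.02,0.9,0,0,0,0.8,25],[0.02,0.9,0,0,0,0.8,25],[0.02,0.9,0,0,0,0.8,25],[0.02,0.9,0,0,0,0.58,25],[0,0,0,0,0,0,25]]]'; python3 -m crank '[[[0,0,0,0,0,0,25]]]';python3 - <<'E'
from h import *
snap('wrist','w9'); o=manip.get_obs();print(o['position'],o['ft_force'],np.degrees(R.from_quat(o['ee_rot']).as_euler('xyz')))
E
```

```text
clock: 11.08
position: [0.4814, -0.2503, 0.0544]
ee_rot: [-0.638, 0.77, -0.0, 0.0]
ft_force: [0.2, -0.4, -1.0]
grip_width: 0.392
clock: 12.08
position: [0.4866, 0.0889, 0.1842]
ee_rot: [0.794, -0.608, -0.0, -0.001]
ft_force: [0.0, -0.6, -1.6]
grip_width: 0.396
clock: 12.2
position: [0.4872, 0.0835, 0.1837]
ee_rot: [0.791, -0.611, 0.0, 0.0]
ft_force: [-0.3, -0.3, -1.9]
grip_width: 0.393
[0.48725982 0.08285811 0.18360861] [ 0.80745658 -0.07902259 -2.71636171] [ 1.79985491e+02 -4.29903975e-02 -7.54655275e+01]
```

View pics/w9.png

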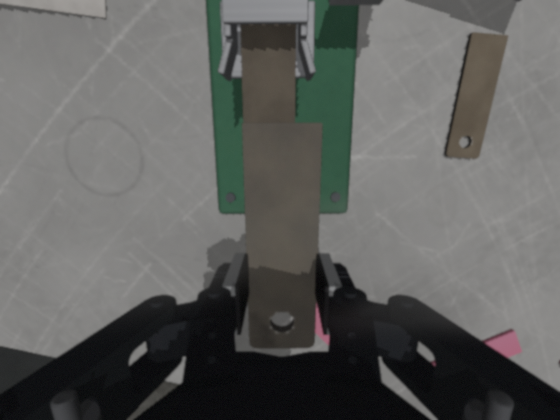

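```bash
python3 - <<'E'
from h import *
im,D,c,M=load('wrist','w9');f=np.load('/tmp/w9.npz');Rm=R.from_quat(f['q']).as_matrix()
lo=lambda p:(Rm.T@(p-f['p'])*1000).round(1)
print(dep(c,M,D,284,180).round(4),dep(c,M,D,284,230).round(4),dep(c,M,D,284,130).round(4),dep(c,M,D,268,90).round(4),dep(c,M,D,268,60).round(4))
for t in ('w5','w9'):
    I=load('wrist',t)[0].astype(int)
    print(t,'front',I[117:131,284].sum(1),'rear',I[342:356,265].sum(1),'rows', I[140,238:250].sum(1),I[140,316:328].sum(1))
# strip1 & pocket lateral at several rows
I=im.astype(int)
print(I[100,238:300].sum(1)); print(I[100,225:320,1]-I[100,225:320,2])
E
```

```text
[0.5336 0.0953 0.1888] [0.5101 0.0892 0.189 ] [0.5552 0.101  0.1884] [0.5778 0.1173 0.1115] [0.5959 0.1218 0.1096]
w5 front [431 428 430 430 427 426 408 355 275 221 203 204 206 207] rear [143 138 141 145 140 137 136 136 154 193 211 174 102  49] rows [217 215 212 211 210 208 205 208 208 209 208 208] [208 213 211 212 216 216 210 206 202 203 207 204]
w9 front [219 218 214 218 216 216 226 231 232 230 232 233 232 227] rear [130 126 132 132 132 149 194 234 249 249 232 176 105  45] rows [218 212 214 217 222 237 242 244 249 245 246 244] [237 238 238 237 236 227 216 205 206 203 201 205]
[131 133 135 147 175 201 217 222 227 227 230 232 232 232 234 229 231 233
 229 231 232 231 231 234 237 236 236 238 238 237 235 233 233 231 229 230
 228 227 225 229 223 223 226 227 226 227 227 228 230 229 229 227 229 230
 231 228 209 165 145 166 190 202]
[33 34 34 34 34 33 33 31 27 24 22 22 22 22 23 21 18  7 -1 -6 -6 -7 -7 -7
 -7 -7 -7 -6 -7 -6 -6 -7 -6 -7 -6 -6 -6 -6 -6 -6 -7 -7 -8 -7 -7 -7 -6 -6
 -7 -6 -7 -6 -6 -6 -6 -6 -5 -6 -7 -7 -6 -7 -6 -7 -7 -7 -7 -6 -6 -4  6 19
 27 32 32 33 32 33 33 33 33 33 33 34 32 33 34 33 33 34 33 33 33 33 33]
```

```bash
python3 -m crank '[[[0,0.1,-0.4,0,0,0,25],[0,0.067,-0.4,0,0,0,25],[0,0,-0.4,0,0,0,25],[0,0,-0.16,0,0,0,25],[0,0,0,0,0,0,25]]]'; python3 - <<'E'
from h import *
snap('wrist','w10'); o=manip.get_obs();print(o['position'],o['ft_force'],np.degrees(R.from_quat(o['ee_rot']).as_euler('xyz')))
E
```

```text
clock: 12.88
position: [0.4872, 0.0932, 0.1019]
ee_rot: [0.791, -0.612, -0.0, 0.0]
ft_force: [-0.8, -0.3, -0.5]
grip_width: 0.394
[0.48756666 0.09357011 0.10256757] [-0.23901153  0.18079735 -0.78002038] [-1.79982479e+02 -1.74527878e-02 -7.54327495e+01]
```

View pics/w10.png

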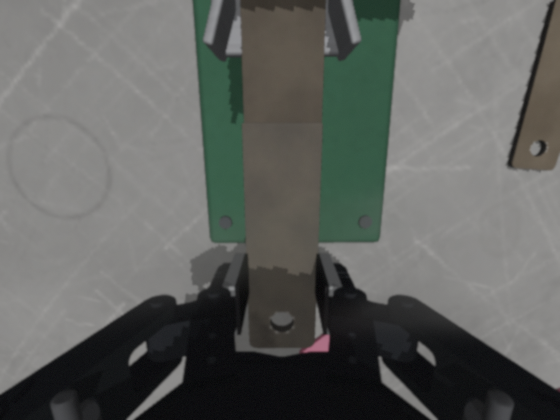

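Strip 2 lies squarely over strip 1: both edges run from about 244 to 323 px and the pocket is centred. Sliding it in.

```bash
python3 -m crank '[[[0.23,0.059,0,0,0,0,25],[0.24,0.062,0,0,0,0,25],[0.24,0.062,0,0,0,0,25],[0.22,0.058,0,0,0,0,25],[0,0,0,0,0,0,25]]]'; python3 -m crank '[[[0.05,0.013,0,0,0,0,25],[0.03,0.007,0,0,0,0,25],[0,0,0,0,0,0,25]]]'
```

```text
clock: 13.55
position: [0.544, 0.1092, 0.1019]
ee_rot: [0.791, -0.611, -0.0, -0.0]
ft_force: [0.6, 0.1, -1.5]
grip_width: 0.398
clock: 13.92
position: [0.5478, 0.1098, 0.1021]
ee_rot: [0.791, -0.611, 0.0, -0.0]
ft_force: [-0.2, -0.0, -1.2]
grip_width: 0.396
```

```bash
python3 -m crank '[[[0.015,-0.005,0,0,0,0,25],[0.012,-0.003,0,0,0,0,25]]]'; python3 -m crank '[[[0.01,0.001,0,0,0,0,25],[0.008,0.001,0,0,0,0,25]]]';python3 -m crank '[[[0.01,0.003,0,0,0,0,25],[0.005,0.001,0,0,0,0,25]]]'
```

```text
clock: 14.18
position: [0.5494, 0.1093, 0.1021]
ee_rot: [0.791, -0.611, 0.0, 0.0]
ft_force: [-0.5, -0.5, 0.3]
grip_width: 0.395
clock: 14.42
position: [0.5505, 0.1094, 0.102]
ee_rot: [0.791, -0.611, 0.0, 0.0]
ft_force: [-0.7, 0.0, 0.0]
grip_width: 0.39
clock: 14.68
position: [0.5515, 0.1097, 0.102]
ee_rot: [0.791, -0.611, 0.0, 0.0]
ft_force: [-1.0, 0.1, -0.4]
grip_width: 0.392
```

```bash
python3 -m crank '[[[0.01,0.003,0,0,0,0,25],[0,0,0,0,0,0,25]]]'; python3 -m crank '[[[0.01,0.003,0,0,0,0,25],[0,0,0,0,0,0,25]]]'
```

```text
clock: 14.92
position: [0.5519, 0.1098, 0.1019]
ee_rot: [0.791, -0.611, -0.0, 0.0]
ft_force: [-0.9, -0.7, 0.0]
grip_width: 0.393
clock: 15.18
position: [0.5521, 0.1098, 0.1017]
ee_rot: [0.791, -0.611, -0.0, 0.001]
ft_force: [-4.0, -1.9, -1.0]
grip_width: 0.394
```

```bash
python3 -m crank '[[[0.007,0.002,0,0,0,0,25],[0,0,0,0,0,0,25]]]'; python3 -m crank '[[[0.002,0,0,0,0,0,25]]]'
```

```text
clock: 15.42
position: [0.5523, 0.1099, 0.1016]
ee_rot: [0.791, -0.611, -0.0, 0.001]
ft_force: [-5.7, -1.2, -1.0]
grip_width: 0.398
clock: 15.55
position: [0.5523, 0.1099, 0.1016]
ee_rot: [0.791, -0.611, -0.001, 0.001]
ft_force: [-6.8, -1.8, -0.7]
grip_width: 0.395
```

```bash
python3 -m crank '[[[0,0,0,0,0,0,25],[0,0,0,0,0,0,25],[0,0,0,0,0,0,25],[0,0,0,0,0,0,25],[0,0,0,0,0,0,25]]]'; python3 -m crank '[[[0,0,0,0,0,0,45],[0,0,0,0,0,0,60],[0,0,0,0,0,0,60],[0,0,0.3,0,0,0,60],[0,0,0.6,0,0,0,60],[-0.5,-0.13,0.6,0,0,0,60],[-0.5,-0.13,0,0,0,0,60],[0,0,0,0,0,0,60]]]';python3 -m crank '[[[0,0,0,0,0,0,60],[0,0,0,0,0,0,60],[0,0,0,0,0,0,60],[0,0,0,0,0,0,60]]]'; python3 - <<'E'
from h import *
snap('wrist','w11'); snap('side','s11');o=manip.get_obs();print(o['position'],o['ft_force'])
im,D,c,M=load('side','s11')
cv2.imwrite('pics/s11c.png',cv2.resize(im[170:225,305:350],None,fx=14,fy=10,interpolation=cv2.INTER_CUBIC))
E
```

```text
clock: 16.18
position: [0.5523, 0.1099, 0.1016]
ee_rot: [0.791, -0.611, -0.001, 0.001]
ft_force: [-5.9, -1.5, -0.3]
grip_width: 0.39
clock: 17.18
position: [0.4925, 0.0942, 0.1938]
ee_rot: [0.791, -0.611, 0.001, -0.0]
ft_force: [0.6, 0.6, 0.2]
grip_width: 0.703
clock: 17.68
position: [0.4933, 0.0948, 0.1918]
ee_rot: [0.791, -0.611, -0.0, 0.0]
ft_force: [-1.0, 0.7, 0.5]
grip_width: 0.7
[0.49321028 0.09464622 0.19187408] [-0.15578316  0.15982302 -0.68001746]
```

View pics/w11.png

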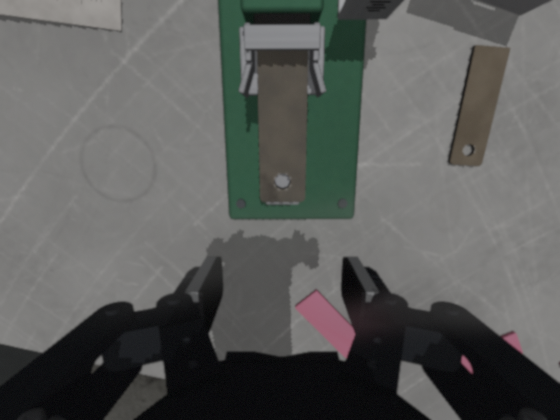

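View pics/s11c.png

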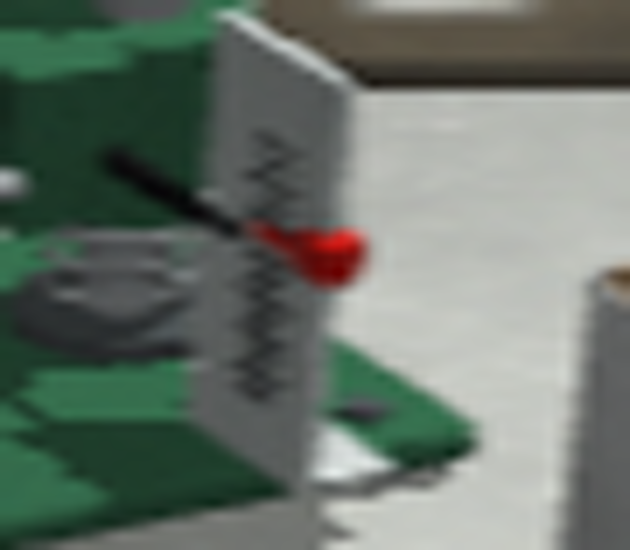

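Strip 2 is home: its end sits at the same place as strip 1's did, (283,204). In the side view the pointer is now about level with the mark, but that view only resolves about 2.6 mm per pixel, so I'm taking a closer look with the wrist camera.

```bash
python3 -m crank '[[[0.05,-0.35,0,0.254,-0.967,0,60],[0.1,-0.35,0,0.254,-0.967,0,60],[0.2,-0.25,0,0.254,-0.967,0,60],[0.22,-0.2,-0.1,0.254,-0.967,0,60],[0.25,-0.05,-0.1,0.254,-0.967,0,60],[0.25,0,-0.1,0.254,-0.967,0,60],[0.25,0,-0.1,0.254,-0.967,0,60],[0.2,0,-0.1,0.254,-0.967,0,60]]]';python3 -m crank '[[[0,0,0,0,0,0,60],[0,0,0,0,0,0,60],[0,0,0,0,0,0,60]]]'; python3 - <<'E'
from h import *
im,*_=snap('wrist','w12')
E
```

```text
clock: 18.77
position: [0.5849, 0.0223, 0.1622]
ee_rot: [0.743, -0.574, 0.21, -0.272]
ft_force: [1.0, 2.3, 1.3]
grip_width: 0.706
clock: 19.15
position: [0.5849, 0.0229, 0.163]
ee_rot: [0.744, -0.574, 0.209, -0.271]
ft_force: [-0.1, -0.4, -0.6]
grip_width: 0.701
```

View pics/w12.png

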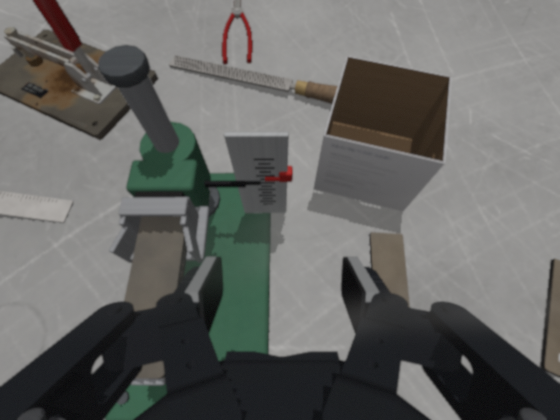

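Good view: plate at (258,165), pointer tip and mark tip near (262,182). Zooming in and measuring.

```bash
python3 - <<'E'
from h import *
im,D,c,M=load('wrist','w12')
cv2.imwrite('pics/w12c.png',cv2.resize(im[125:220,200:300],None,fx=7,fy=6,interpolation=cv2.INTER_CUBIC))
E
```

```text
(no output)
```

View pics/w12c.png

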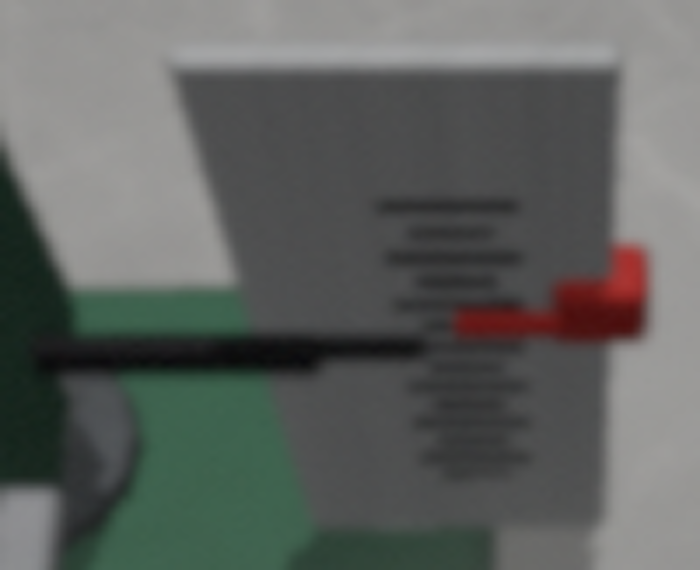

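```bash
python3 - <<'E'
from h import *
n=np.array([.9686,.2487,0]);yv=np.array([-.2487,.9686,0]);O=np.array([.5829,.1149,0])
im,D,c,M=load('wrist','w12')
for k,(a,b) in {'ptr':(422,348),'mark':(458,324),'plate top':(400,62)}.items():
    u,v=a/7+200-.4,b/6+125-.4;o,d=ray(c,M,u,v)
    for x in (.070,.073,.075):
        p=o+d*(x-(o-O)@n)/(d@n);print(k,x,np.round([(p-O)@yv*1000,p[2]*1000],1))
    p=dep(c,M,D,u-.5 if k=='ptr' else u+1,v);print('depth',p.round(4),((p-O)@n).round(4))
for u,v in [(255,182),(256,183),(250,182),(268,179),(270,179),(245,150),(262,145)]:
    p=dep(c,M,D,u,v);print(u,v,(p-O)@n,p[2])
im=load('wrist','w11')
p=dep(im[2],im[3],im[1],283,120);print('strip2 top',p)
bars('w12')
E
```

```text
ptr 0.07 [-70.1  97.9]
ptr 0.073 [-69.7  92.8]
ptr 0.075 [-69.4  89.4]
depth [0.6705 0.0658 0.0935] 0.0726
mark 0.07 [-74.8 104.4]
mark 0.073 [-74.5  99.5]
mark 0.075 [-74.2  96.2]
depth [0.6741 0.0608 0.0963] 0.0749
plate top 0.07 [-72.1 159.3]
plate top 0.073 [-71.7 155.6]
plate top 0.075 [-71.4 153.2]
depth [0.6774 0.0652 0.1481] 0.0792
255 182 0.07294673542917368 0.09389271261116425
256 183 0.07183631850330241 0.09409769691294625
250 182 0.07227435403056116 0.09499613523787179
268 179 0.07505744085822703 0.09543993797284386
270 179 0.07421623862895982 0.09683973961602615
245 150 0.07817965897659264 0.13196938422208038
262 145 0.07963541132515758 0.13615848205833175
strip2 top [0.56840386 0.11411348 0.1029616 ]
[554. 317.] [ 650.8 -240.3   13.6  119.3  174. ]
[391. 262.] [658.4 -74.6  71.   36.7  10.3]
[154. 264.] [594.8 165.   94.6  51.3  14.9]
[376. 105.] [884.9 -21.4 211.6 152.1  88.5]
[62. 70.] [835.8 450.6 339.8 150.3  55.9]
```

```bash
python3 - <<'E'
from h import *
a=load('wrist','w7')[0][20:215,225:345];b=load('wrist','w11')[0][20:215,225:345]
cv2.imwrite('pics/cmp.png',cv2.resize(np.hstack([a,b]),None,fx=3,fy=3,interpolation=cv2.INTER_CUBIC))
E
```

```text
(no output)
```

View pics/cmp.png

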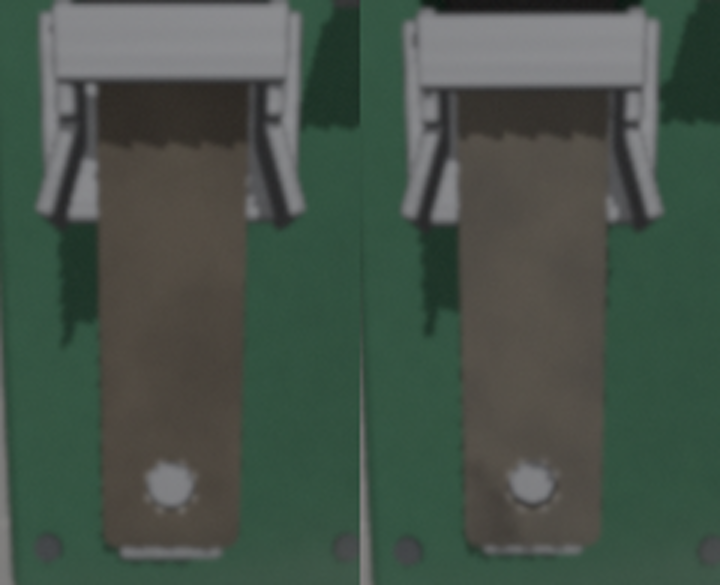

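Both strips are stacked flush and centred, with the tongue tip just showing behind them and the pan's floor visible through both holes. The pointer is a few mm below the mark, and the arm is clear. Handing in.

```bash
python3 - <<'E'
from h import *
o=manip.get_obs();print(o['clock'],o['ft_force']);print(manip.hand_in())
E
```

```text
19.2 [-0.51059077  0.0119336  -0.24613882]
the job is handed in; nothing more can be done
None
```

I laid two strips in the pan and handed the job in at 19.2 s; `hand_in` reports no verdict, so I don't know the judged result. Each strip was slid under the cross bar and pressed against the back stop with about 6–7 N for over half a second, then let go.

- **Pointer:** after the first strip it stood about 8 mm above the red mark. After the second, a close wrist view puts it below the mark. The estimates disagree on how far (about 3 to 7 mm, depending on the method), but all lie between level and 14 mm below.
- **Strips in the pan:** both lie flush, centred and home in the last picture of the pan.
- **Everything else:** the other two strips are still lying on the table. I touched neither the mark, the carton, the try square nor the pink strips. The arm was clear of everything, with only sensor noise (about 0.6 N) on the wrist force.

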